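Set the tilt of a spring-backed writing slope to its tab

ROBOT

A 7-joint arm with a two-finger parallel gripper is mounted at the origin on the work surface. World frame = base frame: x ahead of the robot, y to its left, z up, the work surface at z = 0. Lengths are in mm, angles in rad, forces in N, time in s.
With the tool pointing down it reaches from about 425 to 800 mm from the base axis. Payload 8.3 kg.
Tool frame: the origin (TCP) lies midway between the tips of the shut fingers; the grasp point (between the pads) lies 19 mm behind it; z points along the fingers, y is the line along which they close (so a half turn about z gives the same grasp; the last joint's range is limited). The gripper opens to 85 mm and grips with 20 to 120 N. Pads are 22 mm wide; open, the fingers measure 114 mm over their backs; the gripper's body (76 mm by 85 mm) begins 54 mm behind the grasp point. The pads swing forward as they close: fully open they stand 13 mm farther back than shut.
Start: joints at [1.155, 0.383, 0.016, 1.37, -0.006, 1.388, -0.046], TCP at [215.991, -586.471, 196.079] pointing down, gripper open.
Joint ranges: [-2.95, 2.95], [-0.25, 2.06], [-1.52, 1.56], [0.18, 2.33], [-1.44, 4.58], [0.02, 2.06], [-3.01, 3.01]. Speed limits (rad/s): [2.39, 2.39, 3.01, 3.01, 3.14, 3.14, 3.14].

INTERFACE

Orientations are given as [roll, pitch, yaw] about the fixed x, y, z axes, in that order (R = Rz(yaw) Ry(pitch) Rx(roll)).
In Python, from plant import readout, viewer, manip, finder gives the robot as it stands. The module is installed in compiled form; this text tells all that it offers.
- The arm moves only by the tool arm_command, never from a script. Its argument "commands" is a list of rows, each a list of 7 numbers: the closure, from 0 (fully open) to 1 (shut), then the shift along the tool's x, y, z in mm, then the turn, a rotation vector about the tool's x, y, z in degrees. A call has 1 to 5 rows; each row shifts and turns the commanded pose from where the row before left it, along the tool's axes as they then stand; what a row does not reach is not made up. A row lasts 1/12 s, in which the tool goes at most 41.7 mm and 7.16 degrees, less where a joint would pass 70% of its speed; a pose out of reach is approached as far as the arm can. A call is refused whole if a number of a shift passes 41.7 or a number of a turn 7.16, either way. A call with a gripper value outside its range is refused whole. The fingers move at their own pace and stop on an object; "grip_force" is the grip in N (left out, the last holds). Time passes only in rows, so rows that do not move let the fingers close. It gives the time, the measured TCP pose, the force, the opening and the grip force at its end, in the units of the state.
- readout.get_obs(): the state, without advancing time (a new reading comes with each control period).
- viewer.grab_frame(name): name is "scene" or "top" or "wrist"; returns a dict with "img" (420x560x3 uint8, blue, green, red), "fx", "fy", "cx", "cy" (pixels), "R" (3x3) and "t" (3): a world point X has camera coordinates R X + t. Camera axes: x right, y down, z forward; pixel columns grow to the right and rows downward; lengths in mm; the calibration is good to about 2 mm. A picture is of the moment at which its call begins. There is no depth.
- manip.close_job(): hands the job in; it is judged then, once.
Trained networks look in a picture, given as the dict that the camera call returned (one of the last four; its "shot" number tells which), for a name from the list of things; names that differ only in an ending like _2 or _b are one class to them, and where a whole thing is asked for, a point or a joint stands for the part that bears it (a point fixed in the world has none). Each returns a list of dicts, best first, with "conf" (0 to 1); they miss things now and then, are a little off and sometimes report something else, mostly with a low value. They report only what shows in the picture. A call takes as long as a camera call.
- finder.regions_of(picture, label): "region" (420x560 bool, what is visible of it).
- finder.tip_of(picture, label): "centre" ([x, y, z] in mm, in world coordinates, good to about 4 mm: a listed point, or the origin of a listed thing).
The state is a dict: "t": time; "joint_pos": joint angles; "joint_vel": joint speeds; "tau": joint torques, N m; "position": TCP position; "eef_rot": TCP orientation; "ft_force": force on the tool from outside, world axes, zero at the start; "torque": the same for the moment, N m; "finger_gap": finger opening in mm; "grasp_force": force on a finger pad.
Only numpy, scipy, OpenCV 4.12 (cv2) and the standard library are available. Lean on these libraries where they do the work, as an engineer would, in place of code of your own. Each camera call takes 0.05 s, during which the arm holds its last target. There are 200 camera calls.

TASK

Set the writing slope for the next pupil: with the fingertips, press down the steel plate on the board's raised corner beside the angle scale until the pointer on the board's edge stands level with the nose of the setting tab, then let go. Do not drive the pointer past the tab, do not lift the board, do not touch the practice sheet on it, and leave the tab and the things around the slope as they are.

Things in the scene. Friction and masses are not known exactly. Their poses are not given: they have to be found in the camera images.
- stand: Base of the table-top writing slope, fixed to the table: dark wooden frame 276 mm (x) by 225 mm (y). Origin: centre of its underside, on the table. x runs along the hinge towards the end with the angle scale; y runs level from the board's low hinged edge towards its raised edge; z up.
- scale_mid (a point): Point on the +x face of the white angle scale, 152 mm from the hinge axis at 30 degrees. The scale is a quadrant plate fixed upright across the stand's +x end: stand x = 148 to 151 mm, 132 to 172 mm from the hinge axis, 0 to 45 degrees, a mark every 5 degrees (long every 10), top edge 158 mm above the table. Axes as the stand's.
- slope (a joint): Slope of the board above level, rad: 0 = level, grows as the raised edge goes up; starts at 0.58 to 0.70. Torsion springs at the hinge push the board up and friction discs hold it wherever it is left. Pressing the middle of the corner plate takes about 8 N to move it at first, up to about 13 N lower down; let go, it stays within 0.01 rad.
- hinge_mid (a point): Middle of the hinge axis, 36 mm above the table, at stand x = 0, y = -95 mm. Its axes turn with the board: x along the hinge towards the scale, y up the board's slope to the raised edge, z square out of the board's upper face. The pale wooden board is 276 mm (x) by 12 mm thick, y from 8 to 210 mm, the axis at its mid-thickness.
- corner_top (a point): Centre of the upper face of the steel plate to be pressed, on the raised corner beside the scale: 54 mm (x) by 60 mm (y), 3 mm thick. It lies at (110, 179, 9) mm in hinge_mid's axes and moves with the board on an arc round the hinge; axes as hinge_mid. A like plate on the other raised corner, away from the scale, is not the one.
- sheet_top (a point): Centre of the upper face of the practice sheet clipped on the board, not to be touched: white, ruled, 148 mm square, 1.6 mm thick, at (-6, 97, 7.6) mm in the axes of hinge_mid, so that its edge is 15 mm from the corner plate's edge. Axes as hinge_mid.
- pointer_tip (a point): Tip of the dark steel pointer fixed to the board's scale end. It reaches over the quadrant's rim and points in towards the hinge, in front of the quadrant's +x face; the tip is 158 mm from the hinge axis, at hinge_mid x = 155.5 mm. Axes as hinge_mid.
- tab_nose (a point): Nose of the setting tab: a black block 22 by 18 mm with a steel clamp knob, on the quadrant's inner rim, nose pointing out towards the pointer, 150 mm from the hinge axis, hinge_mid x = 155.5 mm. y points out from the hinge through the nose, z square to it, up along the arc: pointer_tip is level with the nose at z = 0 here, positive while the board is too steep.
- tab (a joint): Slope at which the tab is set, rad, same zero as slope: the pointer is level with the nose when the two are equal. Starts at 0.24 to 0.46; not to be moved. Half a 5-degree scale division is 0.044 rad, or 7 mm along the arc at the pointer's tip.
- ink_bottle: Loose black ink bottle with a white cap, diameter 62 mm, 165 mm high, standing beyond the raised edge. Origin: centre of its underside.
- inkstone: Loose round black inkstone case, diameter 116 mm, 46 mm high, beyond the raised edge. Origin: centre of its underside.
- paperweight: Loose dark steel paperweight bar with a knob, 180 by 26 mm, 28 mm high, lying before the low edge. Origin: centre of its underside, long side along its x.

How it is judged:
By the outcome, as a careful person would: the job done as asked, in the order asked, and still so for the second after the job is handed in, with the robot touching nothing.
It also fails if it takes over 35 s, if anything falls off the work surface, if the arm or the gripper's body presses on something with over 40 N, if the wrist force passes 120 N, or if a joint passes its speed limit or range.

## Working session

There is one attempt and no reset: what is moved stays moved. The work goes in short steps, Python scripts to look and compute and a tool call to move; the robot and the scene stay as the last step left them, time stands still between calls to the robot, and variables do not carry over. Pictures are saved under pics/ and viewed, at most 10 in all, crops included, and the job is handed in when it is done.

Besides the shell and the picture viewer there is one more tool, called after "Emit:" as a command line: name --pt "numbers of a row" for each row, then --argument value for the rest. arm_command: Moves the arm, as the interface text tells. Its arguments: {"type":"object","properties":{"commands":{"type":"array","items":{"type":"array","items":{"type":"number"}}},"grip_force":{"type":"number"}},"required":["commands"]}

```bash
mkdir -p pics; python3 - <<'E'
from plant import readout, viewer, finder
import cv2,numpy as np
o=readout.get_obs(); print(o['t'],o['position'],o['eef_rot'],o['finger_gap'],o['ft_force'])
for c in ("scene","top"):
    f=viewer.grab_frame(c); cv2.imwrite(f"pics/{c}0.png",f['img'])
    print(c,f['fx'],np.round(f['R'],3).tolist(),np.round(f['t'],1))
    for n in ["stand","scale_mid","hinge_mid","corner_top","sheet_top","pointer_tip","tab_nose","ink_bottle","inkstone","paperweight"]:
        print(n,[(np.round(d['centre'],1).tolist(),round(d['conf'],2)) for d in finder.tip_of(f,n)[:2]])
E
```

```text
0.0 [ 215.79277715 -585.95462321  195.06912078] [-3.13961984e+00  2.69936841e-05  3.52882794e-01] 85.62682099495375 [ 0.24641702 -0.52148521 -0.63829529]
scene 392.3226360804603 [[0.352, 0.936, -0.002], [0.819, -0.309, -0.483], [-0.453, 0.168, -0.876]] [-225.6 -407.5 1035.9]
stand [([535.3, -60.9, -4.3], 0.82)]
scale_mid [([689.0, -51.8, 113.7], 0.9), ([608.6, -262.4, 0.4], 0.24)]
hinge_mid [([519.5, -157.1, 36.9], 0.77)]
corner_top [([650.4, -39.3, 154.9], 0.61)]
sheet_top [([527.4, -84.9, 103.2], 0.57)]
pointer_tip [([691.2, -58.1, 136.1], 0.59)]
tab_nose [([693.4, -41.4, 98.5], 0.6), ([653.0, -41.2, 154.8], 0.37)]
ink_bottle [([498.7, 152.1, 1.4], 0.64), ([519.9, -157.8, 36.9], 0.53)]
inkstone [([656.3, 166.3, 0.1], 0.68)]
paperweight [([610.6, -261.9, 0.1], 0.92)]
top 490.61616781117226 [[-0.007, -1.0, -0.011], [-0.996, 0.008, -0.094], [0.094, 0.01, -0.996]] [ 46.5 584.1 986.3]
stand [([534.6, -59.8, -0.2], 0.65)]
scale_mid [([689.5, -49.0, 115.8], 0.74)]
hinge_mid [([516.8, -153.9, 39.7], 0.71)]
corner_top [([647.1, -41.8, 158.4], 0.68)]
sheet_top [([524.6, -88.5, 101.6], 0.76)]
pointer_tip [([691.9, -57.2, 137.1], 0.75)]
tab_nose []
ink_bottle [([497.6, 150.5, -2.1], 0.61)]
inkstone [([656.1, 167.8, -1.3], 0.89)]
paperweight [([609.8, -268.2, 1.2], 0.64)]
```

```bash
cat > h.py <<'E'
import numpy as np
from plant import readout, viewer, finder
from scipy.optimize import least_squares
def yz(a,x,r,n=0): return np.array([x,-95+r*np.cos(a)-n*np.sin(a),36+r*np.sin(a)+n*np.cos(a)])
def model(p):
    x,y,w,s,t=p; c,d=np.cos(w),np.sin(w); R=np.array([[c,-d,0],[d,c,0],[0,0,1]])
    L=dict(stand=np.zeros(3),scale_mid=yz(np.pi/6,151,152),hinge_mid=yz(0,0,0),corner_top=yz(s,110,179,9),sheet_top=yz(s,-6,97,7.6),pointer_tip=yz(s,155.5,158),tab_nose=yz(t,155.5,150))
    return {k:R@v+[x,y,0] for k,v in L.items()}
def fit(obs,p0=(535,-60,-.17,.64,.35)):
    f=lambda p:np.concatenate([(model(p)[k]-v)/4 for k,v in obs])
    return least_squares(f,p0,loss='soft_l1').x
def look(cams,names):
    obs=[]
    for c in cams:
        f=viewer.grab_frame(c)
        for n in names:
            for d in finder.tip_of(f,n)[:1]:
                if d['conf']>.4: obs.append((n,np.array(d['centre'])))
    return obs
def proj(f,X):
    q=f['R']@X+f['t']; return [f['fx']*q[0]/q[2]+f['cx'],f['fy']*q[1]/q[2]+f['cy']]
E
python3 - <<'E'
from h import *
import cv2
obs=[(k,np.array(v)) for k,v in [("stand",[535.3,-60.9,-4.3]),("scale_mid",[689,-51.8,113.7]),("hinge_mid",[519.5,-157.1,36.9]),("corner_top",[650.4,-39.3,154.9]),("sheet_top",[527.4,-84.9,103.2]),("pointer_tip",[691.2,-58.1,136.1]),("tab_nose",[693.4,-41.4,98.5]),("stand",[534.6,-59.8,-.2]),("scale_mid",[689.5,-49,115.8]),("hinge_mid",[516.8,-153.9,39.7]),("corner_top",[647.1,-41.8,158.4]),("sheet_top",[524.6,-88.5,101.6]),("pointer_tip",[691.9,-57.2,137.1])]]
f=viewer.grab_frame("scene")
for n in ["tab_nose"]: obs+= [(n,np.array(d['centre'])) for d in finder.tip_of(f,n)[:1]]
p=fit(obs); print(p.round(4)); m=model(p)
for k,v in m.items(): print(k,v.round(1),[(o-v).round(1).tolist() for q,o in obs if q==k])
im=f['img'].copy()
a=cv2.resize(im,None,fx=3,fy=3,interpolation=cv2.INTER_CUBIC)
u,v=np.array(proj(f,m['tab_nose']))
for k in m: 
    q=(np.array(proj(f,m[k]))*3).astype(int); cv2.circle(a,tuple(map(int,q)),3,(0,0,255),1)
x0=int(max(0,u*3-400));y0=int(max(0,v*3-300)); cv2.imwrite("pics/crop0.png",a[y0:y0+600,x0:x0+800]); print(x0,y0)
E
```

```text
[ 5.342824e+02 -6.141560e+01 -1.550000e-01  6.857000e-01  4.398000e-01]
stand [534.3 -61.4   0. ] [[1.0, 0.5, -4.3], [0.3, 1.6, -0.2]]
scale_mid [689.1 -48.5 112. ] [[-0.1, -3.3, 1.7], [0.4, -0.5, 3.8]]
hinge_mid [ 519.6 -155.3   36. ] [[-0.1, -1.8, 0.9], [-2.8, 1.4, 3.7]]
corner_top [648.8 -41.  156.3] [[1.6, 1.7, -1.4], [-1.7, -0.8, 2.1]]
sheet_top [524.5 -84.9 103.3] [[2.9, 0.0, -0.1], [0.1, -3.6, -1.7]]
pointer_tip [692.1 -58.5 136. ] [[-0.9, 0.4, 0.1], [-0.2, 1.3, 1.1]]
tab_nose [694.2 -45.2  99.9] [[-0.8, 3.8, -1.4], [0.5, -1.2, 2.3]]
394 552
```

View pics/scene0.png

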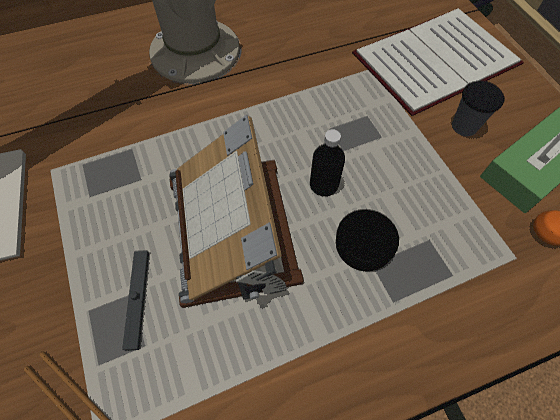

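View pics/crop0.png

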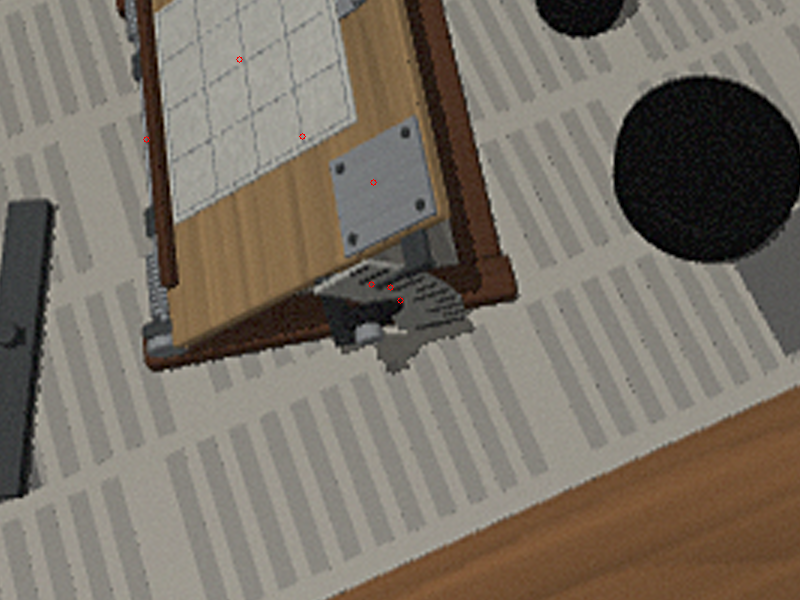

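Emit:
arm_command --pt "1 15 -8 -10 0 0 0" --pt "1 30 -17 -15 0 0 0" --pt "1 33 -19 -15 0 0 0" --pt "1 33 -19 -5 0 0 0" --pt "1 33 -19 0 0 0 0" --grip_force 40

```text
t: 1.62
position: [324.1, -459.2, 243.2]
eef_rot: [3.138, -0.001, 0.352]
ft_force: [1.0, -0.8, 0.5]
finger_gap: 25.7
grasp_force: 0.0
```

Emit:
arm_command --pt "1 33 -19 0 0 0 0" --pt "1 33 -19 0 0 0 0" --pt "1 33 -19 0 0 0 0" --pt "1 33 -19 0 0 0 0" --pt "1 33 -19 0 0 0 0"

```text
t: 2.03
position: [445.7, -312.0, 241.5]
eef_rot: [3.141, -0.0, 0.353]
ft_force: [0.5, -1.2, 0.5]
finger_gap: -0.2
grasp_force: 0.0
```

Emit:
arm_command --pt "1 33 -19 0 0 0 0" --pt "1 33 -19 0 0 0 0" --pt "1 33 -19 0 0 0 0" --pt "1 33 -19 0 0 0 0" --pt "1 33 -19 0 0 0 0"

```text
t: 2.45
position: [567.7, -166.0, 241.4]
eef_rot: [3.141, -0.0, 0.352]
ft_force: [0.1, -0.3, -0.0]
finger_gap: -0.0
grasp_force: 0.0
```

Emit:
arm_command --pt "1 33 -19 0 0 0 0" --pt "1 25 -12 0 0 0 0" --pt "1 10 -6 0 0 0 0" --pt "1 0 0 0 0 0 0"

```text
t: 2.78
position: [619.1, -105.2, 240.4]
eef_rot: [-3.139, -0.0, 0.358]
ft_force: [-0.3, 0.7, -0.4]
finger_gap: -0.2
grasp_force: 0.0
```

```bash
python3 - <<'E'
from h import *
import cv2
o=readout.get_obs(); print(o['t'],o['position'],o['eef_rot'],o['finger_gap'],o['ft_force'],o['joint_pos'])
f=viewer.grab_frame("wrist"); cv2.imwrite("pics/wrist1.png",f['img'])
C=-f['R'].T@f['t']; print(C,f['fx'],f['R'].round(2).tolist())
for n in ["pointer_tip","tab_nose","corner_top","scale_mid"]: print(n,[(d['centre'].__class__ and np.round(d['centre'],1).tolist(),round(d['conf'],2)) for d in finder.tip_of(f,n)[:2]])
E
```

```text
2.7833 [ 619.05883718 -105.17050825  240.40725695] [-3.13939674e+00 -3.23459355e-04  3.58387114e-01] -0.21990072071918562 [-0.30798756  0.69401767 -0.3522783 ] [ 0.3527803   0.39943399 -0.33688128  1.26793263  0.12711584  1.49570313
 -1.18140365]
[682.76297968 -80.86247317 418.49056195] 349.7255031968776 [[0.35, -0.94, -0.0], [-0.9, -0.34, 0.27], [-0.25, -0.09, -0.96]]
pointer_tip [([694.5, -59.1, 134.4], 0.97)]
tab_nose [([690.8, -46.6, 101.4], 0.59)]
corner_top [([644.1, -39.7, 157.2], 0.6)]
scale_mid [([690.5, -47.4, 116.6], 0.78), ([524.6, -86.4, 104.7], 0.18)]
```

View pics/wrist1.png

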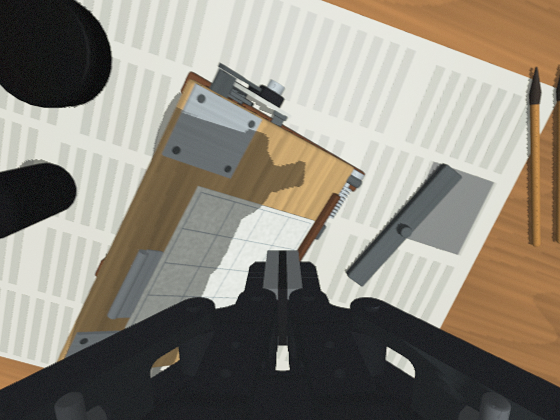

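```bash
cat >> h.py <<'E'
from scipy.spatial.transform import Rotation as Ro
def rows(pos,rot,n,start=None):
    o=readout.get_obs() if start is None else start
    R0=Ro.from_euler('xyz',o['eef_rot']); p0=np.array(o['position'])
    w=(R0.inv()*rot).as_rotvec(); out=[]
    for i in range(n):
        Ri=R0*Ro.from_rotvec(w*i/n); out.append(Ri.inv().apply((np.array(pos)-p0)/n))
    print('turn/row',np.degrees(w/n).round(2)); print(np.round(out,0).tolist())
E
python3 - <<'E'
from h import *
rows([715,-75,215],Ro.from_euler('xyz',[np.pi,np.radians(30),-.155]),10)
E
```

```text
turn/row [ 0.76 -2.93  2.82]
[[10.0, -0.0, 3.0], [11.0, -1.0, 2.0], [11.0, -1.0, 2.0], [11.0, -2.0, 1.0], [11.0, -2.0, 1.0], [10.0, -3.0, 0.0], [10.0, -3.0, -0.0], [10.0, -4.0, -1.0], [10.0, -4.0, -1.0], [10.0, -5.0, -2.0]]
```

Emit:
arm_command --pt "1 10 0 3 0.8 -2.9 2.8" --pt "1 11 -1 2 0.8 -2.9 2.8" --pt "1 11 -1 2 0.8 -2.9 2.8" --pt "1 11 -2 1 0.8 -2.9 2.8" --pt "1 11 -2 1 0.8 -2.9 2.8"

```text
t: 3.45
position: [667.5, -91.4, 227.7]
eef_rot: [-3.104, 0.26, 0.107]
ft_force: [1.5, 0.1, 0.8]
finger_gap: -0.1
grasp_force: 0.0
```

Emit:
arm_command --pt "1 10 -3 0 0.8 -2.9 2.8" --pt "1 10 -3 0 0.8 -2.9 2.8" --pt "1 10 -4 -1 0.8 -2.9 2.8" --pt "1 10 -4 -1 0.8 -2.9 2.8" --pt "1 10 -5 -2 0.8 -2.9 2.8"

```text
t: 3.87
position: [667.1, -71.7, 180.6]
eef_rot: [-3.122, 0.428, -0.113]
ft_force: [0.2, -0.6, -0.7]
finger_gap: -0.1
grasp_force: 0.0
```

```bash
cat >> h.py <<'E'
def snap(name,k=3):
    import cv2
    o=readout.get_obs(); print(o['t'],o['position'].round(1),o['eef_rot'].round(3),o['ft_force'].round(1))
    f=viewer.grab_frame("wrist"); p=np.load('p.npy'); m=model(p)
    for n in ["pointer_tip","tab_nose","scale_mid","corner_top"]:
        print(n,np.round(proj(f,m[n]),1),[(np.round(d['centre'],1).tolist(),np.round(proj(f,np.array(d['centre'])),1).tolist(),round(d['conf'],2)) for d in finder.tip_of(f,n)[:1]])
    u=np.array(proj(f,m['tab_nose'])); x,y=np.clip((u-[130,100]).astype(int),0,[560-260,420-200])
    cv2.imwrite(f"pics/{name}.png",cv2.resize(f['img'][y:y+200,x:x+260],None,fx=k,fy=k,interpolation=cv2.INTER_CUBIC)); print('crop',x,y)
    np.savez(name+'.npz',**{q:f[q] for q in ('img','fx','fy','cx','cy','R','t')})
E
python3 - <<'E'
from h import *
np.save('p.npy',[534.28,-61.42,-.155,.6857,.4398])
snap('obs1')
E
```

```text
3.8667 [667.1 -71.7 180.6] [-3.122  0.428 -0.113] [ 0.2 -0.6 -0.7]
pointer_tip [257.9 159.8] [([693.9, -62.2, 135.3], [263.7, 156.1], 0.82)]
tab_nose [241.9 130.4] [([691.6, -45.3, 102.0], [242.4, 135.3], 0.88)]
scale_mid [246.4 145.5] [([686.0, -46.8, 114.0], [244.4, 151.5], 0.72)]
corner_top [239.9 237.3] [([642.8, -42.4, 157.2], [243.7, 244.8], 0.57)]
crop 111 30
```

View pics/obs1.png

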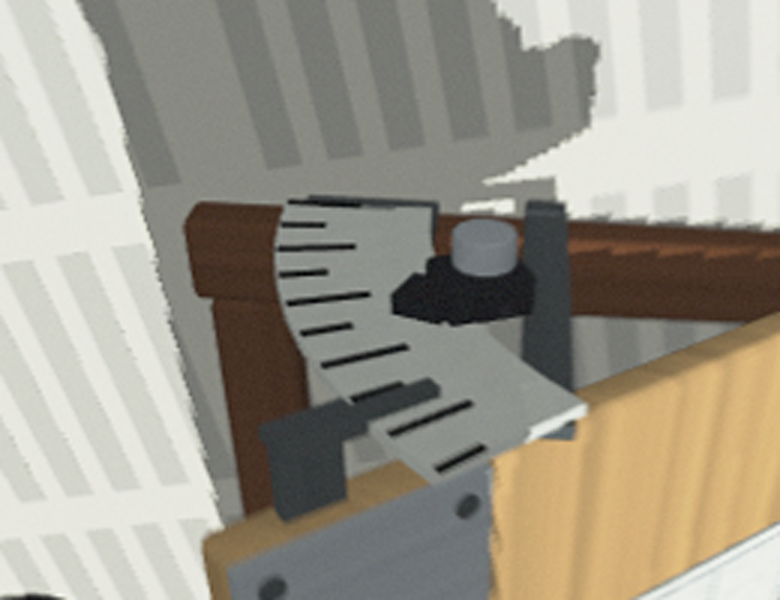

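```bash
cat >> h.py <<'E'
OUT=[(290,203),(280,224),(278,248),(281,274),(288,303),(302,333),(323,366),(352,400),(390,434),(437,471)]
INN=[(360,205),(325,226),(354,247),(327,271),(369,294),(352,326),(407,347),(405,384),(470,403),(485,448)]
def angles(name,crop,out,inn,nose,tip,ks=range(10)):
    f=dict(np.load(name+'.npz')); p=np.load('p.npy'); c,d=np.cos(p[2]),np.sin(p[2]); Rw=np.array([[c,-d,0],[d,c,0],[0,0,1]])
    px=lambda a:np.array(a)/3+np.array(crop)-1/3
    def pr(q,X):
        Y=Ro.from_rotvec(q[3:6]).apply(f['R']@(Rw@X+[p[0],p[1],0])+f['t'])+q[:3]
        return np.array([f['fx']*Y[0]/Y[2]+f['cx'],f['fy']*Y[1]/Y[2]+f['cy']])
    def res(q):
        r=[]
        for i,k in enumerate(ks):
            a=np.radians(5*k); r+=[pr(q,yz(a,151.2,q[6]))-px(out[i]),pr(q,yz(a,151.2,q[7+k%2]))-px(inn[i])]
        r+=[pr(q,yz(q[9],155.5,150))-px(nose),pr(q,yz(q[10],155.5,158))-px(tip)]
        return np.concatenate([np.concatenate(r)/.7,q[:3]/4,q[3:6]/.01])
    s=least_squares(res,[0,0,0,0,0,0,170,150,160,.4,.6]); r=res(s.x)
    J=np.linalg.inv(s.jac.T@s.jac)
    print('cam',s.x[:6].round(3),'radii',s.x[6:9].round(1),'tab',s.x[9].round(4),'slope',s.x[10].round(4),'sd',np.sqrt(np.diag(J))[9:].round(4),'rms px',(.7*np.sqrt(np.mean(r[:-6]**2))).round(2),'nose/tip res',(r[-10:-6]*.7).round(1))
E
python3 - <<'E'
from h import *
angles('obs1',(111,30),OUT,INN,(392,302),(437,387))
E
```

```text
cam [-0.172 -0.789  0.492 -0.003 -0.001  0.005] radii [171.3 152.  159.6] tab 0.438 slope 0.6776 sd [0.0064 0.0043] rms px 0.26 nose/tip res [ 0.1 -0.1 -0.1  0.1]
```

```bash
python3 - <<'E'
from h import *
p=np.load('p.npy'); p[3:]=.678,.438; np.save('p.npy',p)
rot=Ro.from_euler('xyz',[np.pi+.5,0,-.155])
for s in (.678,.6,.5,.47,.445,.438):
    q=p.copy(); q[3]=s; c=model(q)['corner_top']; print(s,c.round(1),'tool',rot.inv().apply(c-model(p)['corner_top']).round(1))
rows(model(p)['corner_top']-25*rot.apply([0,0,1]),rot,10)
E
```

```text
0.678 [648.9 -40.1 155.3] tool [0. 0. 0.]
0.6 [650.3 -31.3 144.5] tool [ 0.  -2.6 13.7]
0.5 [651.9 -21.3 129.7] tool [ 0.  -4.4 31.6]
0.47 [652.3 -18.6 125.1] tool [ 0.  -4.6 36.9]
0.445 [652.6 -16.5 121.2] tool [ 0.  -4.6 41.4]
0.438 [652.7 -15.9 120.1] tool [ 0.  -4.6 42.7]
turn/row [ 2.74  2.45 -0.37]
[[-2.0, -2.0, 1.0], [-2.0, -2.0, 1.0], [-2.0, -2.0, 1.0], [-2.0, -1.0, 1.0], [-2.0, -1.0, 1.0], [-2.0, -1.0, 1.0], [-2.0, -1.0, 1.0], [-2.0, -1.0, 1.0], [-2.0, -1.0, 1.0], [-2.0, -1.0, 1.0]]
```

Emit:
arm_command --pt "1 -2 -2 0 2.7 2.4 -0.4" --pt "1 -2 -2 0 2.7 2.4 -0.4" --pt "1 -2 -2 0 2.7 2.4 -0.4" --pt "1 -2 -1 0 2.7 2.4 -0.4" --pt "1 -2 -1 0 2.7 2.4 -0.4"

```text
t: 4.53
position: [659.3, -61.3, 188.3]
eef_rot: [-2.877, 0.208, -0.101]
ft_force: [-1.0, 0.5, 0.6]
finger_gap: 0.2
grasp_force: 0.0
```

Emit:
arm_command --pt "1 -2 -1 0 2.7 2.4 -0.4" --pt "1 -2 -1 0 2.7 2.4 -0.4" --pt "1 -2 -1 0 2.7 2.4 -0.4" --pt "1 -2 -1 0 2.7 2.4 -0.4" --pt "1 -2 -1 0 2.7 2.4 -0.4"

```text
t: 4.95
position: [650.2, -56.1, 191.4]
eef_rot: [-2.647, 0.001, -0.147]
ft_force: [-1.0, 0.2, -0.5]
finger_gap: 0.2
grasp_force: 0.0
```

```bash
python3 - <<'E'
from h import *
o=readout.get_obs(); print(o['t'],o['position'].round(1),o['eef_rot'].round(3),o['ft_force'].round(1))
p=np.load('p.npy'); rot=Ro.from_euler('xyz',[np.pi+.5,0,-.155])
rows(model(p)['corner_top']-5*rot.apply([0,0,1]),rot,4)
E
```

```text
4.95 [650.2 -56.1 191.4] [-2.647e+00  1.000e-03 -1.470e-01] [-1.   0.2 -0.5]
turn/row [0.07 0.07 0.09]
[[-1.0, 1.0, 9.0], [-1.0, 1.0, 9.0], [-1.0, 1.0, 9.0], [-1.0, 1.0, 9.0]]
```

Emit:
arm_command --pt "1 -1 1 8 0 0 0" --pt "1 -1 1 8 0 0 0" --pt "1 -1 1 8 0 0 0" --pt "1 0 0 5 0 0 0" --pt "1 0 0 0 0 0 0"

```text
t: 5.37
position: [647.7, -41.0, 159.7]
eef_rot: [-2.647, 0.012, -0.143]
ft_force: [0.9, 0.5, -0.6]
finger_gap: -0.1
grasp_force: 0.0
```

Emit:
arm_command --pt "1 0 0 3 0 0 0" --pt "1 0 0 3 0 0 0" --pt "1 0 0 3 0 0 0" --pt "1 0 0 0 0 0 0" --pt "1 0 0 0 0 0 0"

```text
t: 5.78
position: [648.5, -39.2, 153.2]
eef_rot: [-2.648, 0.01, -0.146]
ft_force: [-1.0, 1.0, 0.6]
finger_gap: -0.1
grasp_force: 0.0
```

Emit:
arm_command --pt "1 0 0 3 0 0 0" --pt "1 0 0 3 0 0 0" --pt "1 0 0 0 0 0 0" --pt "1 0 0 0 0 0 0"

```text
t: 6.12
position: [648.7, -36.3, 147.8]
eef_rot: [-2.647, 0.01, -0.146]
ft_force: [0.1, -0.2, 0.6]
finger_gap: 0.0
grasp_force: 0.0
```

```bash
python3 - <<'E'
from h import *
import cv2
f=viewer.grab_frame("scene"); p=np.load('p.npy')
for n in ["corner_top","pointer_tip"]: print(n,[(np.round(d['centre'],1),round(d['conf'],2)) for d in finder.tip_of(f,n)[:1]])
a=f['img'][190:310,200:340]; b=viewer.grab_frame("wrist")['img']
cv2.imwrite('pics/c2.png',np.hstack([cv2.resize(a,(490,420)),b[:,170:480]]))
print(readout.get_obs()['tau'].round(2))
E
```

```text
corner_top [(array([650.7, -39.7, 153.1]), 0.66)]
pointer_tip [(array([ 608.6, -262. ,    2.2]), 0.72)]
[-4.000e-02 -6.918e+01 -1.030e+00 -3.524e+01 -2.620e+00  8.300e-01
 -0.000e+00]
```

View pics/c2.png

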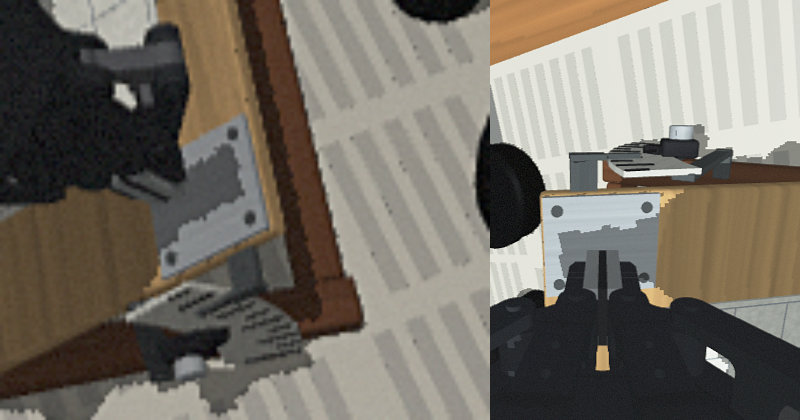

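Emit:
arm_command --pt "1 0 0 2 0 0 0" --pt "1 0 0 2 0 0 0" --pt "1 0 0 0 0 0 0"

```text
t: 6.57
position: [648.9, -34.2, 144.1]
eef_rot: [-2.647, 0.01, -0.146]
ft_force: [0.3, -0.4, -0.6]
finger_gap: 0.1
grasp_force: 0.0
```

Emit:
arm_command --pt "1 0 0 2 0 0 0" --pt "1 0 0 2 0 0 0" --pt "1 0 0 0 0 0 0"

```text
t: 6.82
position: [649.1, -32.3, 140.5]
eef_rot: [-2.647, 0.01, -0.146]
ft_force: [1.1, 0.8, -1.1]
finger_gap: -0.1
grasp_force: 0.0
```

```bash
python3 - <<'E'
from h import *
import cv2
f=viewer.grab_frame("top"); g=viewer.grab_frame("wrist")
for h in (f,g):
  for n in ["corner_top","pointer_tip","tab_nose","sheet_top"]: print(n,[(np.round(d['centre'],1),round(d['conf'],2)) for d in finder.tip_of(h,n)[:1]])
print('tcp proj',proj(g,readout.get_obs()['position']),proj(f,readout.get_obs()['position']))
u,v=map(int,proj(f,readout.get_obs()['position'])); a=f['img'][v-50:v+70,u-60:u+80]
b=g['img']
cv2.imwrite('pics/c3.png',np.hstack([cv2.resize(a,(490,420),interpolation=cv2.INTER_CUBIC),b[:,170:480]]))
E
```

```text
corner_top [(array([646.9, -41.5, 157. ]), 0.78)]
pointer_tip [(array([688.6, -55.5, 137.2]), 0.94)]
tab_nose [(array([537.5, -62.9,   1.2]), 0.69)]
sheet_top [(array([524.7, -87.9, 103.4]), 0.67)]
corner_top [(array([645.3, -40.8, 156.4]), 0.92)]
pointer_tip [(array([690.9, -59.1, 132.7]), 0.8)]
tab_nose [(array([691.4, -42.6,  98.8]), 0.72)]
sheet_top []
tcp proj [np.float64(284.0443259922554), np.float64(241.27965931494708)] [np.float64(320.3544878626951), np.float64(164.7340735040995)]
```

View pics/c3.png

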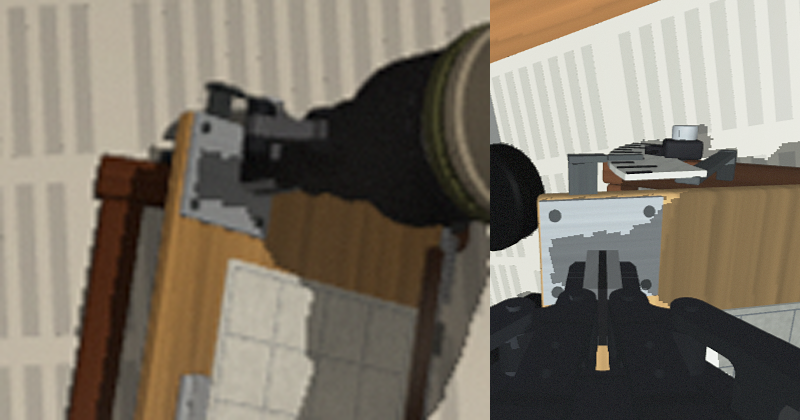

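Emit:
arm_command --pt "1 0 0 2 0 0 0" --pt "1 0 0 2 0 0 0" --pt "1 0 0 0 0 0 0"

```text
t: 7.57
position: [649.3, -30.4, 137.0]
eef_rot: [-2.647, 0.01, -0.146]
ft_force: [0.6, -0.0, 0.7]
finger_gap: 0.1
grasp_force: 0.0
```

Emit:
arm_command --pt "1 0 0 2 0 0 0" --pt "1 0 0 2 0 0 0" --pt "1 0 0 0 0 0 0"

```text
t: 7.82
position: [649.6, -28.6, 133.4]
eef_rot: [-2.647, 0.01, -0.146]
ft_force: [-0.5, -0.4, 0.1]
finger_gap: 0.2
grasp_force: 0.0
```

```bash
cat > s.py <<'E'
from h import *
import cv2
ob=[]
for c in ("wrist","top"):
  f=viewer.grab_frame(c)
  for n in ["pointer_tip","corner_top"]: 
    for d in finder.tip_of(f,n)[:1]: print(c,n,np.round(d['centre'],1),round(d['conf'],2)); ob.append((n,np.array(d['centre'])))
p=np.load('p.npy')
r=least_squares(lambda s:np.concatenate([(model([*p[:3],s[0],p[4]])[k]-v)/4 for k,v in ob]),[.6],loss='soft_l1'); print('slope',r.x)
o=readout.get_obs(); print(o['t'],o['position'].round(1),o['ft_force'].round(1),o['torque'].round(2),o['tau'].round(2))
E
python3 s.py
```

```text
wrist pointer_tip [693.2 -61.6 132.9] 0.69
wrist corner_top [644.1 -39.2 155.4] 0.58
top pointer_tip [691.  -57.1 136.5] 0.89
top corner_top [646.4 -39.2 158. ] 0.94
slope [0.68186486]
8.1167 [649.9 -29.  134. ] [ 0.3 -0.2 -0.1] [-0.51  0.07 -0.03] [-3.000e-02 -6.931e+01 -1.120e+00 -3.493e+01 -2.600e+00  8.300e-01
 -0.000e+00]
```

Emit:
arm_command --pt "1 0 0 2 0 0 0" --pt "1 0 0 2 0 0 0" --pt "1 0 0 0 0 0 0"

```text
t: 8.37
position: [649.8, -26.7, 129.9]
eef_rot: [-2.647, 0.01, -0.146]
ft_force: [-0.4, 0.1, -0.7]
finger_gap: 0.1
grasp_force: 0.0
```

Emit:
arm_command --pt "1 0 0 2 0 0 0" --pt "1 0 0 2 0 0 0" --pt "1 0 0 0 0 0 0"

```text
t: 8.62
position: [650.1, -24.8, 126.4]
eef_rot: [-2.647, 0.01, -0.146]
ft_force: [0.3, -0.1, 0.0]
finger_gap: 0.1
grasp_force: 0.0
```

```bash
python3 s.py; python3 - <<'E'
from h import *
import cv2
f=viewer.grab_frame("top"); g=viewer.grab_frame("scene"); o=readout.get_obs()['position']; c=model(np.load('p.npy'))['corner_top']; out=[]
for h in (f,g):
  u,v=map(int,proj(h,c)); im=cv2.resize(h['img'][v-60:v+60,u-57:u+57],None,fx=3.5,fy=3.5,interpolation=cv2.INTER_CUBIC)
  for X,col in ((o,(0,0,255)),(c,(0,255,0))):
    q=(np.array(proj(h,X))-[u-57,v-60])*3.5; cv2.circle(im,tuple(map(int,q)),4,col,2)
  out.append(im)
cv2.imwrite('pics/c4.png',np.hstack(out))
E
```

```text
wrist pointer_tip [691.9 -63.5 132.4] 0.85
top pointer_tip [689.3 -53.9 137. ] 0.62
top corner_top [644.7 -39.1 156.5] 0.73
slope [0.68028666]
8.9167 [650.4 -25.3 127. ] [-0.8  0.1  0.9] [-0.51  0.09  0.01] [-3.000e-02 -6.937e+01 -1.170e+00 -3.475e+01 -2.590e+00  8.400e-01
 -0.000e+00]
```

View pics/c4.png

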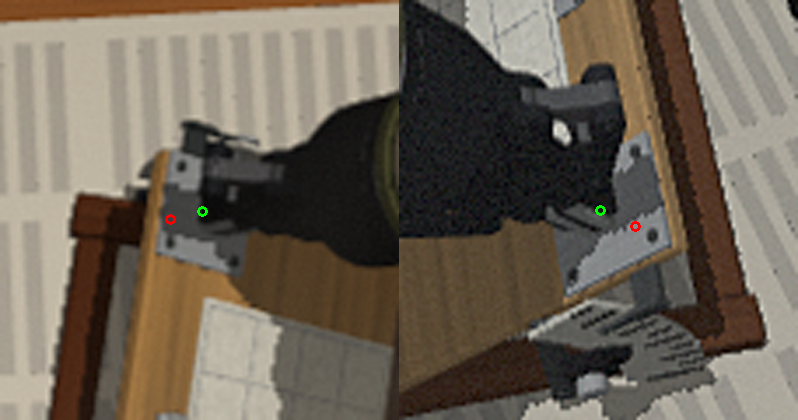

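Emit:
arm_command --pt "1 0 0 2 0 0 0" --pt "1 0 0 2 0 0 0" --pt "1 0 0 0 0 0 0"

```text
t: 9.27
position: [650.9, -23.5, 124.0]
eef_rot: [-2.648, 0.008, -0.147]
ft_force: [-1.1, -0.9, 2.9]
finger_gap: 0.0
grasp_force: 1.5
```

Emit:
arm_command --pt "1 0 0 2 0 0 0" --pt "1 0 0 2 0 0 0" --pt "1 0 0 0 0 0 0"

```text
t: 9.52
position: [651.3, -21.1, 121.1]
eef_rot: [-2.647, 0.008, -0.146]
ft_force: [-2.1, -0.1, 6.4]
finger_gap: -0.5
grasp_force: 2.8
```

Emit:
arm_command --pt "1 0 -0.5 3 0 0 0" --pt "1 0 -0.5 3 0 0 0" --pt "1 0 -0.5 3 0 0 0" --pt "1 0 -0.5 3 0 0 0" --pt "1 0 0 0 0 0 0"

```text
t: 9.93
position: [652.5, -13.7, 111.4]
eef_rot: [-2.647, 0.007, -0.146]
ft_force: [-0.6, -1.1, 5.7]
finger_gap: 0.0
grasp_force: 2.3
```

```bash
python3 s.py
```

```text
wrist pointer_tip [695.9 -54.  122.1] 0.93
top pointer_tip [691.4 -46.9 124.4] 0.69
top corner_top [651.1 -28.  141.3] 0.8
slope [0.58163985]
10.2333 [652.5 -13.6 111.4] [-0.9 -0.7  6.5] [0.1  0.09 0.1 ] [-1.300e-01 -6.598e+01 -9.000e-01 -3.234e+01 -1.780e+00  3.600e-01
 -1.000e-02]
```

Emit:
arm_command --pt "1 0 -0.5 3 0 0 0" --pt "1 0 -0.5 3 0 0 0" --pt "1 0 -0.3 3 0 0 0" --pt "1 0 -0.2 3 0 0 0" --pt "1 0 0 3 0 0 0"

```text
t: 10.65
position: [653.8, -5.8, 99.5]
eef_rot: [-2.647, 0.007, -0.147]
ft_force: [-2.5, -1.7, 9.9]
finger_gap: 0.2
grasp_force: 5.0
```

Emit:
arm_command --pt "1 0 0 1 0 0 0" --pt "1 0 0 0 0 0 0" --pt "1 0 0 0 0 0 0"

```text
t: 10.9
position: [653.9, -5.0, 98.4]
eef_rot: [-2.647, 0.007, -0.147]
ft_force: [-1.3, -1.0, 6.7]
finger_gap: -0.2
grasp_force: 3.4
```

```bash
python3 s.py
```

```text
wrist pointer_tip [697.3 -47.9 108.9] 0.93
top pointer_tip [692.5 -39.8 113.4] 0.85
top corner_top [649.  -21.9 129.9] 0.8
slope [0.50140346]
11.2 [653.9  -5.1  98.4] [-1.  -1.4  6.6] [0.11 0.08 0.08] [-4.900e-01 -6.518e+01 -1.220e+00 -3.144e+01 -1.730e+00  3.100e-01
 -1.000e-02]
```

Emit:
arm_command --pt "1 0 0 2 0 0 0" --pt "1 0 0 2 0 0 0" --pt "1 0 0 2 0 0 0" --pt "1 0 0 0 0 0 0" --pt "1 0 0 0 0 0 0"

```text
t: 11.62
position: [654.4, -2.2, 93.3]
eef_rot: [-2.647, 0.007, -0.147]
ft_force: [-0.9, -0.2, 8.1]
finger_gap: -0.2
grasp_force: 3.7
```

```bash
python3 s.py; python3 -c "
from h import *
o=readout.get_obs()
rows(o['position'].round(0)+np.array([10,-40,62]),Ro.from_euler('xyz',[np.pi,.43,-.113]),10)
snap('press1')"
```

```text
wrist pointer_tip [696.2 -41.5 107.3] 0.93
top pointer_tip [692.1 -39.3 110.9] 0.71
top corner_top [651.6 -19.8 125.7] 0.78
slope [0.47827531]
11.9167 [654.4  -2.2  93.3] [ 0.2 -0.6  7.5] [0.18 0.1  0.09] [ -0.5  -64.79  -1.22 -31.02  -1.65   0.27  -0.  ]
turn/row [-2.83 -2.42  0.41]
[[1.0, 0.0, -7.0], [1.0, 1.0, -7.0], [1.0, 1.0, -7.0], [1.0, 1.0, -7.0], [0.0, 2.0, -7.0], [0.0, 2.0, -7.0], [-0.0, 3.0, -7.0], [-1.0, 3.0, -7.0], [-1.0, 3.0, -7.0], [-1.0, 4.0, -6.0]]
11.9167 [654.4  -2.2  93.3] [-2.647  0.007 -0.147] [ 0.2 -0.6  7.5]
pointer_tip [354.1 180.1] [([696.1, -43.7, 104.8], [342.8, 160.9], 0.9)]
tab_nose [350.  163.4] [([690.7, -44.7, 103.8], [347.0, 172.8], 0.63)]
scale_mid [350.  179.1] [([687.7, -46.4, 115.5], [342.5, 184.3], 0.57)]
corner_top [297.5 318.6] []
crop 220 63
```

View pics/press1.png

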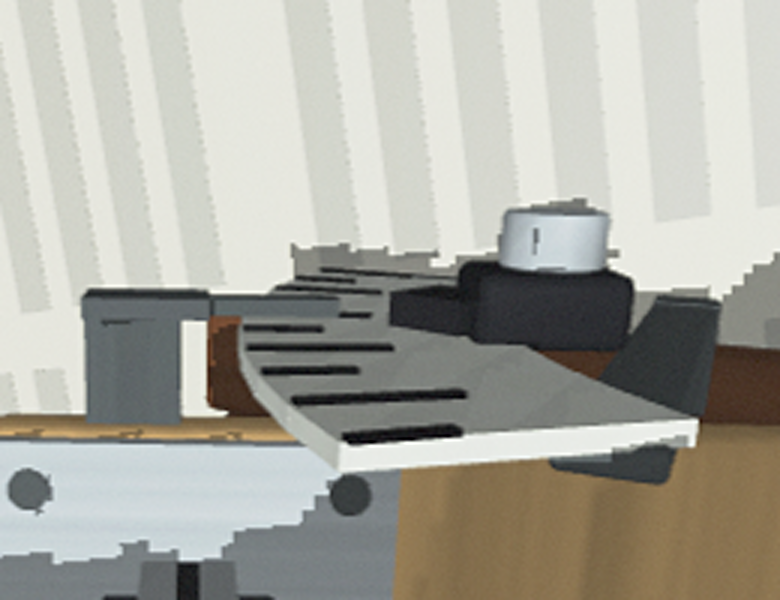

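```bash
python3 - <<'E'
from h import *
ks=[1,2,5,6,7,8,9]
O=[(295,278),(277,288),(243,328),(246,347),(262,371),(293,401),(344,437)]
I=[(355,281),(381,292),(323,328),(392,347),(358,370),(466,394),(462,431)]
angles('press1',(220,63),O,I,(391,308),(340,306),ks)
E
```

```text
cam [-6.080e-01 -1.050e-01 -1.525e+00 -1.000e-03 -1.000e-03  4.000e-03] radii [171.3 151.4 159.2] tab 0.4654 slope 0.478 sd [0.0116 0.0123] rms px 0.38 nose/tip res [ 0.7 -0.7 -0.6  0.5]
```

Emit:
arm_command --pt "1 0 0 -6 0 0 0" --pt "1 0 0 -12 0 0 0" --pt "1 0 0 -20 0 0 0" --pt "1 0 0 -20 -2.8 -2.4 0.4" --pt "1 0 0 -15 -2.8 -2.4 0.4"

```text
t: 12.58
position: [648.9, -40.4, 158.1]
eef_rot: [-2.748, 0.092, -0.128]
ft_force: [1.3, 0.4, 0.7]
finger_gap: -0.3
grasp_force: 0.0
```

```bash
python3 -c "
from h import *
rows([672,-68,170],Ro.from_euler('xyz',[np.pi,.52,-.15]),10)"
```

```text
turn/row [-2.18 -2.4   0.6 ]
[[3.0, 2.0, -2.0], [2.0, 2.0, -2.0], [2.0, 2.0, -2.0], [2.0, 2.0, -2.0], [2.0, 2.0, -2.0], [2.0, 2.0, -2.0], [2.0, 2.0, -2.0], [2.0, 2.0, -2.0], [2.0, 2.0, -2.0], [2.0, 2.0, -2.0]]
```

Emit:
arm_command --pt "1 2 2 -2 -2.2 -2.4 0.6" --pt "1 2 2 -2 -2.2 -2.4 0.6" --pt "1 2 2 -2 -2.2 -2.4 0.6" --pt "1 2 2 -2 -2.2 -2.4 0.6" --pt "1 2 2 -2 -2.2 -2.4 0.6"

```text
t: 13.0
position: [659.1, -50.9, 161.7]
eef_rot: [-2.937, 0.307, -0.112]
ft_force: [-0.1, 0.1, 0.5]
finger_gap: 0.1
grasp_force: 0.0
```

Emit:
arm_command --pt "1 2 2 -2 -2.2 -2.4 0.6" --pt "1 2 2 -2 -2.2 -2.4 0.6" --pt "1 2 2 -2 -2.2 -2.4 0.6" --pt "1 2 2 -2 -2.2 -2.4 0.6" --pt "1 0 0 0 0 0 0"

```text
t: 13.42
position: [663.2, -58.0, 156.3]
eef_rot: [-3.098, 0.47, -0.132]
ft_force: [0.3, 1.0, -1.3]
finger_gap: 0.2
grasp_force: 0.0
```

```bash
python3 -c "
from h import *
snap('obs2')"
```

```text
13.4167 [663.2 -58.  156.3] [-3.098  0.47  -0.132] [ 0.3  1.  -1.3]
pointer_tip [276.7 174.6] [([698.0, -43.4, 104.6], [253.9, 138.0], 0.63)]
tab_nose [258.6 138.8] [([687.8, -42.7, 100.6], [256.7, 149.0], 0.72)]
scale_mid [264.2 156.7] [([688.1, -47.8, 118.3], [262.5, 164.4], 0.73)]
corner_top [257.  258.4] [([645.6, -20.7, 127.0], [232.8, 229.7], 0.56)]
crop 128 38
```

View pics/obs2.png

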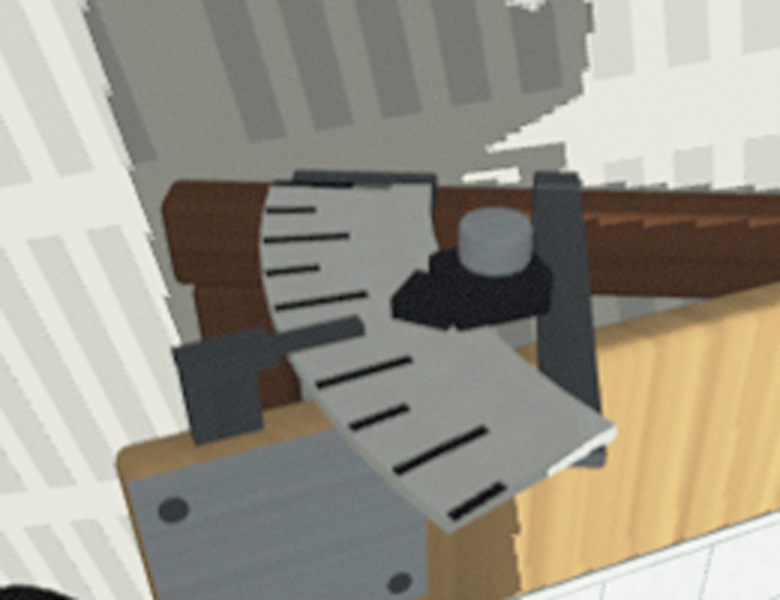

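```bash
python3 - <<'E'
from h import *
ks=[0,1,2,3,4,6,7,8,9]
O=[(270,183),(265,211),(263,240),(266,272),(275,307),(318,385),(350,428),(395,471),(450,518)]
I=[(353,185),(316,209),(349,236),(320,267),(366,294),(411,359),(408,408),(487,430),(505,487)]
angles('obs2',(128,38),O,I,(392,305),(363,326),ks)
angles('obs2',(128,38),O,I,(392,312),(363,322),ks)
f=dict(np.load('obs2.npz')); p=np.load('p.npy')
for s in (.438,.45,.48):
  m=model([*p[:3],s,s]); print(s,[((np.array(proj(f,m[k]))-[128,38])*3).round(0).tolist() for k in ('tab_nose','pointer_tip')])
E
```

```text
cam [ 0.868  0.437 -0.761 -0.002 -0.005  0.004] radii [171.5 151.7 159.5] tab 0.4348 slope 0.4678 sd [0.0052 0.0047] rms px 0.3 nose/tip res [-0.  0.  0. -0.]
cam [ 0.977  0.632 -0.501 -0.001 -0.006  0.005] radii [171.4 151.5 159.3] tab 0.4479 slope 0.4614 sd [0.0051 0.0048] rms px 0.38 nose/tip res [ 0.9 -0.6 -0.8  0.6]
0.438 [[392.0, 302.0], [354.0, 310.0]]
0.45 [[395.0, 307.0], [357.0, 315.0]]
0.48 [[403.0, 318.0], [366.0, 327.0]]
```

```bash
python3 -c "
from h import *
rot=Ro.from_euler('xyz',[-2.647,.007,-.147])
rows([652,-36,156],rot,8)"
```

```text
turn/row [ 3.18  3.23 -0.8 ]
[[-1.0, -3.0, 1.0], [-1.0, -3.0, 2.0], [-1.0, -3.0, 2.0], [-1.0, -3.0, 2.0], [-1.0, -2.0, 2.0], [-1.0, -2.0, 2.0], [-1.0, -2.0, 2.0], [-2.0, -2.0, 2.0]]
```

Emit:
arm_command --pt "1 -1 -3 0 3.2 3.2 -0.8" --pt "1 -1 -3 0 3.2 3.2 -0.8" --pt "1 -1 -3 0 3.2 3.2 -0.8" --pt "1 -1 -3 0 3.2 3.2 -0.8"

```text
t: 14.0
position: [660.1, -47.7, 164.6]
eef_rot: [-2.863, 0.235, -0.114]
ft_force: [0.2, -0.7, -0.4]
finger_gap: -0.1
grasp_force: 0.0
```

Emit:
arm_command --pt "1 -1 -2 0 3.2 3.2 -0.8" --pt "1 -1 -2 0 3.2 3.2 -0.8" --pt "1 -1 -2 0 3.2 3.2 -0.8" --pt "1 -1 -2 0 3.2 3.2 -0.8" --pt "1 0 0 0 0 0 0"

```text
t: 14.42
position: [654.7, -43.9, 166.5]
eef_rot: [-2.644, 0.011, -0.153]
ft_force: [0.7, -2.2, -0.3]
finger_gap: -0.4
grasp_force: 0.0
```

```bash
python3 -c "
from h import *
o=readout.get_obs();print(o['t'],o['position'],o['eef_rot'])
rot=Ro.from_euler('xyz',[-2.647,.007,-.147])
rows(np.array([654.4,-2.2,93.3])-8*rot.apply([0,0,1]),rot,4)"
```

```text
14.4167 [654.68605073 -43.93283479 166.47161114] [-2.64437552  0.01124259 -0.15308408]
turn/row [-0.04  0.01 -0.11]
[[-1.0, -0.0, 19.0], [-1.0, -0.0, 19.0], [-1.0, -0.0, 19.0], [-1.0, -0.0, 19.0]]
```

Emit:
arm_command --pt "1 -1 0 15 0 0 0" --pt "1 -1 0 19 0 0 0" --pt "1 -1 0 15 0 0 0" --pt "1 -1 0 12 0 0 0" --pt "1 0 0 6 0 0 0"

```text
t: 14.83
position: [657.0, -5.7, 106.5]
eef_rot: [-2.645, 0.014, -0.144]
ft_force: [0.4, 1.2, 1.0]
finger_gap: 0.1
grasp_force: 0.0
```

Emit:
arm_command --pt "1 0 0 3 0 0 0" --pt "1 0 0 3 0 0 0" --pt "1 0 0 2 0 0 0" --pt "1 0 0 0 0 0 0" --pt "1 0 0 0 0 0 0"

```text
t: 15.25
position: [658.5, -3.6, 100.6]
eef_rot: [-2.645, 0.012, -0.146]
ft_force: [0.2, -0.3, -0.3]
finger_gap: 0.1
grasp_force: 0.0
```

Emit:
arm_command --pt "1 -1 0 2 0 0 0" --pt "1 -1 0 2 0 0 0" --pt "1 -1 0 2 0 0 0" --pt "1 0 0 0 0 0 0"

```text
t: 15.58
position: [655.5, 0.1, 94.8]
eef_rot: [-2.645, 0.012, -0.145]
ft_force: [0.8, -0.1, 0.1]
finger_gap: 0.1
grasp_force: 0.0
```

Emit:
arm_command --pt "1 0 0 2 0 0 0" --pt "1 0 0 1 0 0 0" --pt "1 0 0 0 0 0 0" --pt "1 0 0 0 0 0 0"

```text
t: 15.92
position: [655.8, 0.8, 93.2]
eef_rot: [-2.645, 0.012, -0.146]
ft_force: [-3.7, -2.0, 6.7]
finger_gap: -0.2
grasp_force: 3.7
```

Emit:
arm_command --pt "1 0 0 1 0 0 0" --pt "1 0 0 1 0 0 0" --pt "1 0 0 0 0 0 0" --pt "1 0 0 0 0 0 0"

```text
t: 16.25
position: [655.9, 1.6, 91.7]
eef_rot: [-2.645, 0.011, -0.146]
ft_force: [-4.8, -3.1, 8.3]
finger_gap: 0.1
grasp_force: 4.4
```

```bash
python3 s.py; python3 -c "
from h import *
snap('press2')"
```

```text
wrist pointer_tip [697.9 -42.2 105.6] 0.6
top pointer_tip [690.2 -36.8 106. ] 0.85
top corner_top [649.8 -15.5 124.2] 0.59
slope [0.45841897]
16.55 [655.9   1.7  91.7] [-3.5 -2.8  7.9] [-0.25  0.8   0.44] [-2.010e+00 -6.544e+01 -3.710e+00 -3.243e+01 -2.690e+00 -6.300e-01
  2.000e-02]
16.55 [655.9   1.7  91.7] [-2.645  0.011 -0.146] [-3.5 -2.8  7.9]
pointer_tip [363.9 185.8] [([694.5, -43.6, 103.6], [351.4, 167.9], 0.96)]
tab_nose [357.6 166.9] [([691.7, -45.0, 102.2], [356.2, 173.6], 0.95)]
scale_mid [358.1 183.4] [([691.2, -49.0, 115.8], [355.9, 179.9], 0.87)]
corner_top [305.8 327.7] []
crop 227 66
```

View pics/press2.png

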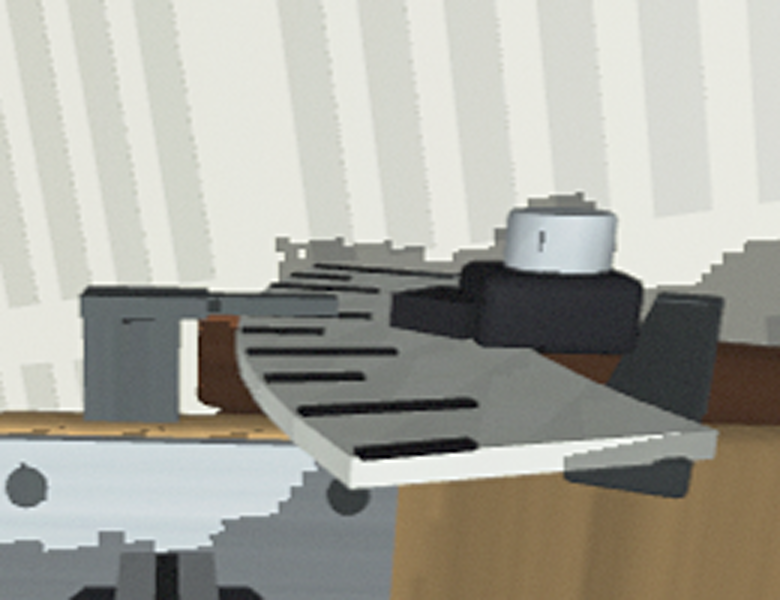

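```bash
python3 - <<'E'
from h import *
ks=[1,2,5,6,7,8,9]
O=[(290,274),(272,286),(243,330),(247,352),(265,378),(300,411),(356,454)]
I=[(350,279),(379,291),(324,331),(397,351),(365,376),(478,403),(478,444)]
angles('press2',(227,66),O,I,(392,309),(339,305),ks)
E
```

```text
cam [-3.980e-01 -4.200e-02 -1.086e+00 -0.000e+00 -1.000e-03  3.000e-03] radii [171.4 151.2 159.1] tab 0.4574 slope 0.4583 sd [0.0105 0.0115] rms px 0.39 nose/tip res [ 0.7 -0.7 -0.6  0.4]
```

Emit:
arm_command --pt "1 0 0 1 0 0 0" --pt "1 0 0 0.5 0 0 0" --pt "1 0 0 0 0 0 0" --pt "1 0 0 0 0 0 0"

```text
t: 17.13
position: [656.0, 2.3, 90.5]
eef_rot: [-2.645, 0.011, -0.146]
ft_force: [-4.3, -2.5, 7.8]
finger_gap: 0.1
grasp_force: 4.7
```

Emit:
arm_command --pt "1 0 0 -4 0 0 0" --pt "1 0 0 -10 0 0 0" --pt "1 0 0 -20 0 0 0" --pt "1 0 0 -20 -2.8 -2.4 0.4" --pt "1 0 0 -15 -2.8 -2.4 0.4"

```text
t: 17.55
position: [652.1, -32.6, 151.9]
eef_rot: [-2.745, 0.095, -0.126]
ft_force: [0.7, 0.5, 0.1]
finger_gap: 0.2
grasp_force: 0.0
```

Emit:
arm_command --pt "1 2 2 -2 -2.2 -2.4 0.6" --pt "1 2 2 -2 -2.2 -2.4 0.6" --pt "1 2 2 -2 -2.2 -2.4 0.6" --pt "1 2 2 -2 -2.2 -2.4 0.6" --pt "1 2 2 -2 -2.2 -2.4 0.6"

```text
t: 17.97
position: [662.3, -43.2, 155.5]
eef_rot: [-2.934, 0.31, -0.109]
ft_force: [-0.1, -0.0, -0.5]
finger_gap: -0.1
grasp_force: 0.0
```

Emit:
arm_command --pt "1 2 2 -2 -2.2 -2.4 0.6" --pt "1 2 2 -2 -2.2 -2.4 0.6" --pt "1 2 2 -2 -2.2 -2.4 0.6" --pt "1 2 2 -2 -2.2 -2.4 0.6" --pt "1 0 0 0 0 0 0"

```text
t: 18.38
position: [666.6, -50.1, 150.1]
eef_rot: [-3.094, 0.473, -0.127]
ft_force: [-0.8, 0.1, -1.1]
finger_gap: -0.1
grasp_force: 0.0
```

```bash
python3 -c "
from h import *
p=np.load('p.npy');p[3]=.447;np.save('p.npy',p)
snap('obs3')
f=dict(np.load('obs3.npz')); import cv2
u=np.array(proj(f,model([*p[:3],.44,.44])['tab_nose'])).astype(int)
g=cv2.cvtColor(f['img'],cv2.COLOR_BGR2GRAY)[u[1]-14:u[1]+16,u[0]-24:u[0]+12]
print(u); print('\n'.join(' '.join('%2d'%(v//10) for v in r) for r in g))"; python3 s.py
```

```text
18.3833 [666.6 -50.1 150.1] [-3.094  0.473 -0.127] [-0.8  0.1 -1.1]
pointer_tip [260.4 151.6] [([696.4, -41.1, 100.9], [264.8, 146.3], 0.63)]
tab_nose [272.1 147.5] [([693.1, -40.6, 99.6], [265.1, 149.9], 0.69)]
scale_mid [278.1 166.1] [([687.0, -47.3, 113.9], [276.4, 171.2], 0.6)]
corner_top [237.2 225.8] [([649.3, -16.5, 121.9], [238.1, 229.9], 0.61)]
crop 142 47
[272 147]
14 14 14 14 14 14 14 14 14 14 14 14 14 14 14 14 14 14 14 14 14 14 14 14 14 14 14 14 14 14 14 14 14 14 14 13
14 14 14 14 14 14 14 14 14 14 14 14 14 14 14 14 14 14 14 14 14 14 14 14 14 14 14 14 14 14 14 14 14 15 14 13
14 14 14 14 14 14 14 14 14 14 14 14 14 14 14 14 14 14 14 14 14 14 14 14 14 14 14 14 14 14 14 13 12 13 14 13
14 14 14 14 14 14 14 14 14 14 14 15 14 14 14 14 14 14 14 14 14 14 14 14 14 14 14 14 14 14 13  9  6  8 10 10
14 14 14 14 14 14 14 14 14 14 14 14 14 14 14 15 14 14 14 15 14 14 14 14 14 14 14 14 14 14 10  5  3  3  4  5
14 14 14 14 14 14 14 14 14 14 14 14 14 14 14 14 14 14 14 14 14 14 14 14 14 14 14 14 14 11  6  2  2  3  3  2
14 14 14 14 14 14 14 14 15 14 14 14 14 14 14 14 14 14 14 14 14 14 14 14 14
[... 2117 characters left out ...]
3 14 14 14 14 14 14 14 14 14 14 14 14 14 14 14 14 14 14 14 14 14 14 14 14 14
 3  4  6  8  9 10 11 12 13 14 14 14 14 14 14 14 14 14 14 14 14 14 14 14 14 14 14 14 14 14 14 14 14 14 14 14
 9 11 12 13 13 14 14 14 14 14 14 14 14 14 14 14 14 14 14 14 14 14 14 14 14 14 14 14 14 14 14 14 14 14 14 14
13 14 14 14 14 14 14 14 14 14 14 14 14 14 14 14 14 14 14 14 14 14 14 14 14 14 14 14 14 14 14 14 14 14 14 14
wrist pointer_tip [699.  -43.6 100.3] 0.73
wrist corner_top [647.9 -18.5 122.9] 0.86
top pointer_tip [693.6 -36.9 105.4] 0.65
top corner_top [650.3 -16.3 120.4] 0.97
slope [0.4478484]
18.9333 [665.1 -52.4 154.4] [-0.4 -0.1  0.3] [-0.12 -0.53 -0.02] [  0.11 -92.75   2.07 -35.12  -0.38   2.69   0.  ]
```

```bash
python3 - <<'E'
from h import *
f=dict(np.load('obs3.npz')); p=np.load('p.npy'); c,d=np.cos(p[2]),np.sin(p[2]); Rw=np.array([[c,-d,0],[d,c,0],[0,0,1]])
P=lambda X:np.array(proj(f,Rw@X+[p[0],p[1],0]))
print('mark20',P(yz(np.radians(20),151.2,151.7)),'seen 262.3 143.9'); print('mark25',P(yz(np.radians(25),151.2,159.5)),'seen 256.8 157.8')
off=np.array([262.3,143.9])+[256.8,157.8]-P(yz(np.radians(20),151.2,151.7))-P(yz(np.radians(25),151.2,159.5)); off/=2; print(off)
for s in (.42,.43,.44,.45,.46): print(s,'nose',P(yz(s,155.5,150))+off,'tip',P(yz(s,155.5,158))+off)
E
```

```text
mark20 [262.76843809 142.84201672] seen 262.3 143.9
mark25 [257.28212232 156.7298805 ] seen 256.8 157.8
[-0.4752802   1.06405139]
0.42 nose [270.04109606 146.31277967] tip [257.45531325 148.94504482]
0.43 nose [270.91868083 147.58143781] tip [258.32457864 150.30950431]
0.44 nose [271.82829758 148.85738317] tip [259.2281466  151.68266175]
0.45 nose [272.77026836 150.14051535] tip [260.16640272 153.06442436]
0.46 nose [273.74491331 151.43072907] tip [261.13973154 154.45469396]
```

```bash
python3 -c "
from plant import manip
print(manip.close_job())"
```

```text
the job is handed in; nothing more can be done
None
```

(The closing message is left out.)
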